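Fold the gel frame shut in the vise

TASK

The bent gel frame in the vise stands open and has to be folded shut before its bent corner can be tapped true. With the fingertips, push its loose bright leaf up from underneath and over the spine, and press it down until it lies flat on the clamped dark leaf, then leave it. Do not pinch the leaf, do not fling it over or lean on it hard enough to bend it again, and leave the four loose parts on the bench where they stand.

Things in the scene. Friction and masses are not known exactly. Their poses are not given: they have to be found in the camera images.
- leaf (a joint): angle of the loose leaf about the spine, rad: 0 = open and level, away from the clamped leaf; 1.57 = straight up; 3.14 = flat on top of the clamped leaf (hard stops at both ends). It starts a little raised, 0.1 to 0.7. The hinge is stiff, without spring: the leaf stays at any angle where it is left; 2 to 3 N at its free edge moves it.
- spine (a point): middle of the hinge axis, fixed, about 107 mm above the bench. x runs along the spine (away from the robot, but for the yaw of the vise), y points level from the spine to the side where the open leaf lies, z is up. The spine is 159 mm long, half on each side. The vise is lower than the leaves, under the clamped leaf or beyond its +x end, none of it under the open leaf.
- free_edge (a point): middle of the free edge of the loose leaf, at half its thickness; turns with it, 163 mm from the hinge axis. The leaf is a bright steel square frame, 159 mm along the spine, 4 to 163 mm from the axis, rails 16 mm wide round an open middle, corners braced, 5 mm thick, about 0.14 kg. Level and open it lies 0.5 to 5.5 mm below the axis height; shut, 0.5 to 5.5 mm above it.
- clamped_edge (a point): middle of the far edge of the clamped dark leaf, on its upper face: where the free edge comes to lie. It is 163 mm from the spine and 0.5 mm lower than it. The clamped leaf has the size of the loose one, is level and fixed; its turned-down pull tab is gripped in the vise jaws at its +x end.
- leaf_outer: outer sheet of the loose leaf: its underside while open, its top once shut; the face to push on. Origin on the hinge axis in mid-spine; turns with the leaf. The free corner on the +x side of the spine frame is bent about 6 mm out towards this face over its last 34 mm.
- leaf_inner: inner sheet of the loose leaf: its upper face while open, set back 3 mm from the edges of the outer sheet. Touching it and the outer sheet at the same time counts as pinching. Origin on the hinge axis, turns with the leaf.
- bolt: bystander: brass hanging bolt with nut and washer standing on its hexagonal head, 25 mm across and 60 mm tall; origin at the centre of its underside
- reflector: bystander: pressed tin lamp reflector standing mouth down, 105 mm across and 58 mm tall; origin at the centre of its underside
- socket: bystander: chipped white ceramic lamp socket, 42 mm across (62 mm over its steel strap), 34 mm tall; origin at the centre of its underside
- disc_holder: bystander: blue plastic color disc holder lying flat, a disc with five round colored glass filters, 120 mm across and 12 mm tall at its hub; origin at the centre of its underside

How it is judged:
By the outcome, as a careful person would: the job done as asked, in the order asked, and still so for the second after the job is handed in, with the robot touching nothing.
It also fails if it takes over 45 s, if anything falls off the work surface, if the arm or the gripper's body presses on something with over 40 N, if the wrist force passes 120 N, or if a joint passes its speed limit or range.

ROBOT

A 7-joint arm with a two-finger parallel gripper is mounted at the origin on the work surface. World frame = base frame: x ahead of the robot, y to its left, z up, the work surface at z = 0. Lengths are in m, angles in rad, forces in N, time in s.
With the tool pointing down it reaches from about 0.35 to 0.9 m from the base axis. Payload 8.1 kg.
Tool frame: the origin (TCP) lies midway between the tips of the shut fingers; the grasp point (between the pads) lies behind it (arm.tcp_to_grasp is the z of the grasp point in the tool frame, in m); z points along the fingers, y is the line along which they close (so a half turn about z gives the same grasp; the last joint's range is limited). The gripper opens to 92 mm and grips with 3 to 60 N. Pads are 19 mm wide; open, the fingers measure 130 mm over their backs; the gripper's body (75 mm by 190 mm) begins 47 mm behind the grasp point.
Start: joints at [1.078, 0.434, 0.025, 1.573, -0.012, 1.134, -0.075], TCP at [0.237, -0.578, 0.227] pointing down, gripper open.
Joint ranges: [-2.62, 2.62], [-0.44, 2.09], [-1.27, 1.32], [0.08, 2.57], [-1.32, 4.46], [0.12, 2], [-2.74, 2.74]. Speed limits (rad/s): [2.22, 2.22, 3.01, 3.01, 3.14, 3.14, 3.14].

INTERFACE

Orientations are given as a rotation vector (axis times angle).
In Python, from cell import readout, vision, arm gives the robot as it stands.
- The arm moves only by the tool carry_out, never from a script. Its argument "increments" is one flat list of numbers, 6 for each row, row after row: the shift along the world's x, y, z in mm, then the turn, a rotation vector about the world's x, y, z in rad. In form: [tx, ty, tz, wx, wy, wz, tx, ty, tz, wx, wy, wz, ...]. A call has 1 to 20 rows; each row shifts and turns the commanded pose from where the row before left it; what a row does not reach is not made up. A row lasts 1/8 s, in which the tool goes at most 62.5 mm and 10.7 degrees, less where a joint would pass 70% of its speed; a pose out of reach is approached as far as the arm can. A call with a gripper value outside its range is refused whole. "grip" is the closure, from 0 (fully open) to 1 (shut), set as the call begins (left out, the last holds). The fingers move at their own pace and stop on an object; "newtons" is the grip in N (left out, the last holds). Time passes only in rows, so rows that do not move let the fingers close. It gives the time, the measured TCP pose, the force, the opening and the grip force at its end, in the units of the state.
- readout.observe(): the state, without advancing time (a new reading comes with each control period).
- vision.get_image(name): name is "scene" or "side" or "wrist"; returns the picture (384x512x3 uint8, red, green, blue); there is no depth.
- vision.calibration(name): a dict with "fov_y" (degrees; the focal length in pixels is half the picture's height over the tangent of half this angle, whatever the lens; pixels are square), "cx", "cy" (the principal point, pixels), "pose" (4x4, takes a point from camera to world coordinates). Camera axes: x right, y up, looking along -z (the intrinsics and any distortion apply to the point x, -y, -z); pixel columns grow to the right and rows downward; lengths in m; the calibration is good to about 2 mm. The wrist camera is an equidistant fisheye: a pixel r from the principal point sees the ray r / f radians off the axis. A picture is of the moment at which its call begins: read the wrist's pose just before it. calibration takes no time and is no camera call; for the wrist camera it gives the pose at the moment of the call.
- arm.sign_off(): hands the job in; it is judged then, once.
The state is a dict: "clock": time; "joints": joint angles; "dq": joint speeds; "joint_efforts": joint torques, N m; "position": TCP position; "ee_rot": TCP orientation; "force": force on the tool from outside, world axes, zero at the start; "ft_torque": the same for the moment, N m; "width": opening from 0.0 (shut) to 1.0 (fully open); "gripper_force": force on a finger pad.
Only numpy, scipy, OpenCV 4.12 (cv2) and the standard library are available. Lean on these libraries where they do the work, as an engineer would, in place of code of your own. Each camera call takes 0.05 s, during which the arm holds its last target. There are 200 camera calls.

## Working session

There is one attempt and no reset: what is moved stays moved. The work goes in short steps, Python scripts to look and compute and a tool call to move; the robot and the scene stay as the last step left them, time stands still between calls to the robot, and variables do not carry over. Pictures are saved under pics/ and viewed, at most 10 in all, crops included, and the job is handed in when it is done.

Besides the shell and the picture viewer there is one more tool, called after "Call:" by a JSON object that holds its "op" and its "data". carry_out: Moves the arm, as the interface text tells. Its arguments: {"type":"object","properties":{"increments":{"type":"array","items":{"type":"number"}},"grip":{"type":"number"},"newtons":{"type":"number"}},"required":["increments"]}

```bash
mkdir -p pics; ls
python3 - <<'E'
from cell import readout, vision, arm
import cv2,numpy as np
s=readout.observe();print(s['clock'],s['position'],s['ee_rot'],s['width'],arm.tcp_to_grasp)
for n in("scene","side"):
    c=vision.calibration(n);print(n,c)
    cv2.imwrite(f'pics/{n}0.png',vision.get_image(n)[...,::-1])
a=[cv2.imread(f'pics/{n}0.png') for n in("scene","side")]
E
```

```text
pics
0.0 [ 0.23726029 -0.57767197  0.2259433 ] [-3.08066681e+00 -6.07992519e-01  6.99567733e-04] 1.0032582134260113 -0.0188
scene {'fov_y': 50.23645771742949, 'cx': 254.2268117937507, 'cy': 191.3672138420591, 'pose': array([[-0.58521123, -0.50598835,  0.63364312,  1.03700945],
       [ 0.81081967, -0.37474537,  0.44959689,  0.29099638],
       [ 0.00996403,  0.77687946,  0.62957051,  0.5665761 ],
       [ 0.        ,  0.        ,  0.        ,  1.        ]])}
side {'fov_y': 42.2105937447126, 'cx': 258.05151589985417, 'cy': 190.07269884405008, 'pose': array([[-0.98725654,  0.0753269 , -0.14017983,  0.427677  ],
       [-0.15897459, -0.50660272,  0.84739646,  0.76314302],
       [-0.00718373,  0.85888273,  0.51212191,  0.59263839],
       [ 0.        ,  0.        ,  0.        ,  1.        ]])}
```

View pics/scene0.png

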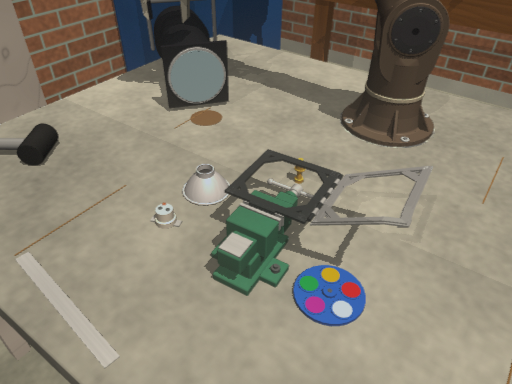

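View pics/side0.png

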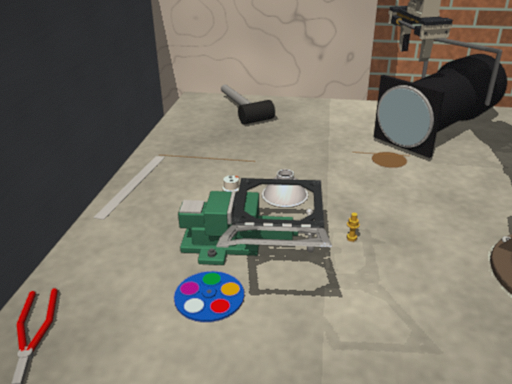

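The scene view shows the dark clamped leaf around (285,185), the bright leaf to its right around (375,195), and the spine from about (345,180) to (312,220). In the side view the spine is near row 226, with the loose leaf rising towards the camera. I'll crop both views for the corners.

Run:
```python
import cv2,numpy as np
a=cv2.imread('pics/scene0.png')[140:240,220:440];b=cv2.imread('pics/side0.png')[165:305,165:365]
a=cv2.resize(a,None,fx=3.5,fy=3.5,interpolation=cv2.INTER_CUBIC)
cv2.imwrite('pics/a.png',a)
cv2.imwrite('pics/b.png',cv2.resize(b,None,fx=4,fy=4,interpolation=cv2.INTER_CUBIC))
```

```text
(no output)
```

View pics/a.png

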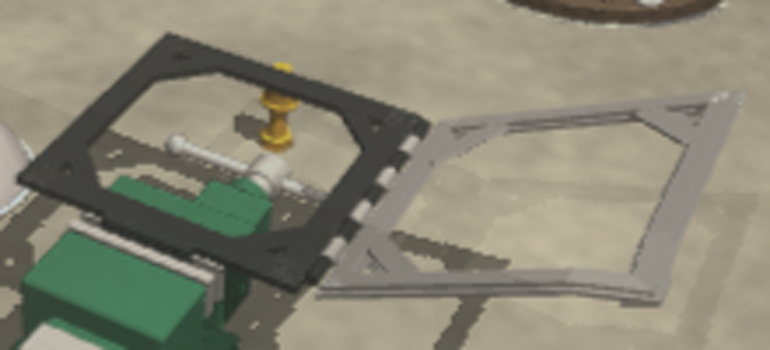

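View pics/b.png

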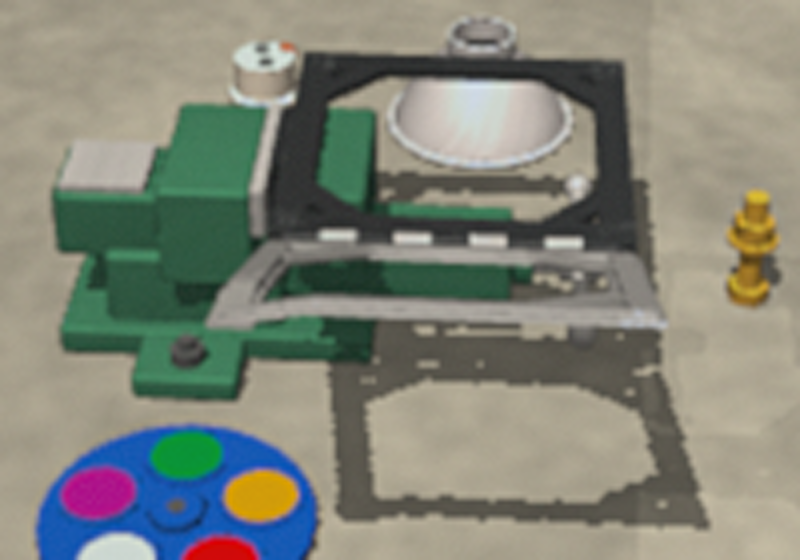

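```bash
cat > h.py <<'E'
import numpy as np
from cell import vision
def ray(n,u,v):
    c=vision.calibration(n);f=192/np.tan(np.radians(c['fov_y']/2))
    d=c['pose'][:3,:3]@np.array([(u-c['cx'])/f,-(v-c['cy'])/f,-1]);return c['pose'][:3,3],d/np.linalg.norm(d)
def plane(n,u,v,z):
    o,d=ray(n,u,v);return o+d*(z-o[2])/d[2]
def tri(a,b):
    (o,d),(p,e)=ray('scene',*a),ray('side',*b)
    s=np.linalg.lstsq(np.c_[d,-e],p-o,rcond=None)[0];A=o+d*s[0];B=p+e*s[1]
    return (A+B)/2,np.linalg.norm(A-B)
E
python3 - <<'E'
from h import *
np.set_printoptions(precision=4,suppress=True)
A=lambda x,y:(220+x/3.5,140+y/3.5)
B=lambda x,y:(165+x/4,165+y/4)
P={'far-x':((168,34),(622,62)),'far+x':((20,182),(305,55)),'sp-x':((430,125),(635,238)),'sp+x':((300,290),(272,237)),'free-x':((740,95),(665,322)),'free+x':((660,297),(207,322))}
for k,(a,b) in P.items():
    print(k,*tri(A(*a),B(*b)),plane('scene',*A(*a),.1065),plane('side',*B(*b),.1065))
a,b=A(280,145),B(748,300);print('bolt',plane('scene',*a,0),plane('side',*b,0))
print('refl',plane('scene',206,199,0),plane('side',285,200,0))
print('disc',plane('scene',329,294,.005),plane('side',209,296,.005))
E
```

```text
far-x [ 0.4453 -0.0958  0.1055] 0.0016697683296374747 [ 0.4477 -0.094   0.1065] [ 0.445  -0.0957  0.1065]
far+x [ 0.6017 -0.0809  0.1041] 0.0030804844017480763 [ 0.6056 -0.0773  0.1065] [ 0.6007 -0.0797  0.1065]
sp-x [0.4333 0.0659 0.1085] 0.009109262860888312 [0.4369 0.069  0.1065] [0.4316 0.0555 0.1065]
sp+x [0.5862 0.0755 0.1036] 0.0021575317816588026 [0.5901 0.0778 0.1065] [0.585  0.0779 0.1065]
free-x [0.4189 0.2089 0.1771] 0.002116494644583173 [0.3089 0.195  0.1065] [0.4169 0.113  0.1065]
free+x [0.5749 0.2267 0.1743] 0.0007397054215476947 [0.4945 0.2153 0.1065] [0.5988 0.1405 0.1065]
bolt [ 0.3759 -0.0511  0.    ] [ 0.3745 -0.0537  0.    ]
refl [ 0.5494 -0.1815  0.    ] [ 0.523  -0.1834  0.    ]
disc [0.618  0.1492 0.005 ] [0.6151 0.1505 0.005 ]
```

Call:
{"op": "carry_out", "data": {"increments": [12,47,10,0,0,0.064,12,47,10,0,0,0.064,12,47,10,0,0,0.064,12,47,10,0,0,0.064,12,47,10,0,0,0.064,12,47,10,0,0,0.064,12,47,10,0,0,0.064,12,47,10,0,0,0.064,12,47,10,0,0,0.064,12,47,10,0,0,0.064,12,47,0,0,0,0.064,12,47,0,0,0,0.064,12,47,0,0,0,0.064,12,47,0,0,0,0.064,12,47,0,0,0,0.064,12,47,0,0,0,0.064,12,47,0,0,0,0.064,12,47,0,0,0,0.064,12,47,0,0,0,0.064,12,47,0,0,0,0.064], "grip": 1, "newtons": 10}}

```text
clock: 2.6
position: [0.4779, 0.3631, 0.3262]
ee_rot: [2.107, 2.33, -0.001]
force: [1.3, 0.4, 0.1]
width: 0.006
gripper_force: 0.0
```

Call:
{"op": "carry_out", "data": {"increments": [0,0,-8,-0.132,-0.013,0,0,0,-8,-0.132,-0.013,0,0,0,-8,-0.132,-0.013,0,0,0,-8,-0.132,-0.013,0,0,0,-8,-0.132,-0.013,0,0,0,-8,-0.132,-0.013,0,0,0,-8,-0.132,-0.013,0,0,0,-8,-0.132,-0.013,0,0,0,-8,-0.132,-0.013,0,0,0,-8,-0.132,-0.013,0,0,0,0,0,0,0]}}

```text
clock: 3.98
position: [0.4758, 0.3626, 0.2422]
ee_rot: [1.308, 1.454, -1.017]
force: [-0.6, 0.3, -0.1]
width: 0.003
gripper_force: 0.0
```

Run:
```python
from cell import readout, vision
import cv2
from scipy.spatial.transform import Rotation as R
s=readout.observe();print(s['position'],R.from_rotvec(s['ee_rot']).as_matrix().round(3),s['joints'],s['clock'])
a=[vision.get_image(n)[...,::-1] for n in('scene','side')]
cv2.imwrite('pics/c.png',cv2.resize(cv2.hconcat([a[0][80:330,200:500],a[1][80:330,120:420]]),(800,333)))
```

```text
[0.47577774 0.36258803 0.24222283] [[-0.031  0.995  0.096]
 [ 0.251  0.1   -0.963]
 [-0.967 -0.006 -0.253]] [-1.30211678  1.07116636  0.49201274  1.1258649   0.4619321   1.99591812
 -0.73690196] 3.975
```

View pics/c.png

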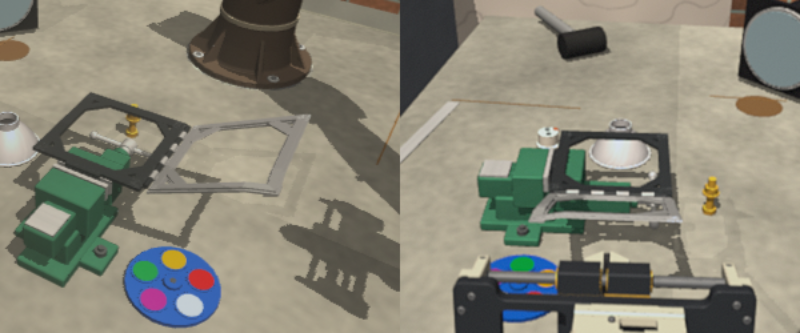

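The full tilt was reached and the leaf has not been touched (right panel: leaf at about (610,207), shut fingers in front). Next I lower the tool.

Call:
{"op": "carry_out", "data": {"increments": [1,-5,-20,0,0,0,1,-5,-20,0,0,0,1,-5,-20,0,0,0,1,-10,-20,0,0,0,1,-10,-20,0,0,0,0,0,0,0,0,0]}}

```text
clock: 4.82
position: [0.4823, 0.3251, 0.1451]
ee_rot: [1.316, 1.456, -1.016]
force: [0.4, -1.2, -0.1]
width: 0.005
gripper_force: 0.0
```

Run:
```python
from cell import readout, vision
import cv2
from scipy.spatial.transform import Rotation as R
s=readout.observe();print(s['position'],R.from_rotvec(s['ee_rot']).as_matrix().round(3),s['joints'],s['clock'])
a=[vision.get_image(n)[...,::-1] for n in('scene','wrist')]
cv2.imwrite('pics/d.png',cv2.resize(cv2.hconcat([a[0][80:360,212:],a[1][52:332,100:400]]),(800,373)))
```

```text
[0.48227646 0.32506284 0.14510026] [[-0.03   0.995  0.092]
 [ 0.257  0.096 -0.962]
 [-0.966 -0.005 -0.259]] [-1.2774211   1.14121307  0.46354085  1.23713949  0.41426377  1.8365666
 -0.84419013] 4.825
```

View pics/d.png

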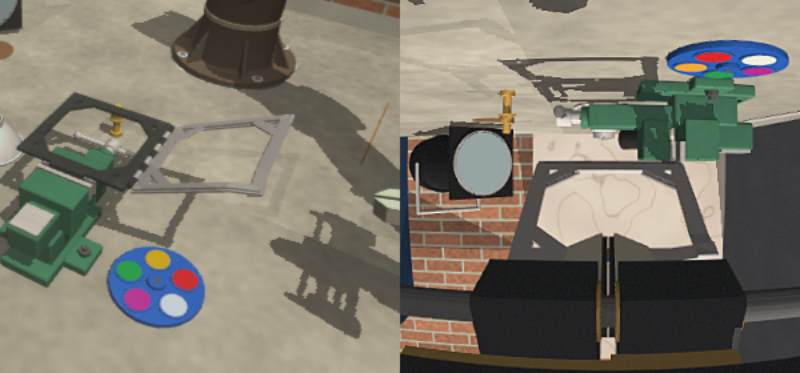

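Call:
{"op": "carry_out", "data": {"increments": [2,-18,0,0,0,0,2,-18,0,0,0,0,2,-18,0,0,0,0,2,-18,0,0,0,0,1,-18,0,0,0,0,1,-18,0,0,0,0,0,0,0,0,0,0]}}

```text
clock: 5.8
position: [0.493, 0.218, 0.1477]
ee_rot: [1.32, 1.456, -1.011]
force: [-0.2, 0.6, 0.4]
width: 0.001
gripper_force: 0.0
```

Run:
```python
from cell import readout, vision
import cv2,numpy as np
s=readout.observe();print(s['position'],s['force'],s['clock'])
a=[vision.get_image(n)[...,::-1] for n in('scene','side')]
cv2.imwrite('pics/e.png',cv2.hconcat([cv2.resize(a[0][120:270,280:480],(533,400)),cv2.resize(a[1][160:310,180:280],(267,400))]))
S=np.array([.507,.074,.107])
def tcp(th):
    ph=max(.26,th/2); rc=.155+.006*np.clip((th-2)/1.1,0,1)
    c=rc*np.array([np.cos(th),np.sin(th)])+.0055*np.array([np.sin(th),-np.cos(th)])-.0095*np.array([-np.sin(ph),np.cos(ph)])
    return S+np.array([-.1*c[0],.995*c[0],c[1]]),ph
for th in np.arange(.4,3.16,.1):
    p,ph=tcp(th);print(round(th,2),(p*1000).round(),round(ph,3))
```

```text
[0.4929781  0.21804272 0.14769876] [-0.18205145  0.64569264  0.3730178 ] 5.8
0.4 [492. 221. 153.] 0.26
0.5 [493. 214. 167.] 0.26
0.6 [494. 207. 181.] 0.3
0.7 [494. 199. 194.] 0.35
0.8 [495. 189. 206.] 0.4
0.9 [497. 178. 216.] 0.45
1.0 [498. 166. 226.] 0.5
1.1 [499. 154. 235.] 0.55
1.2 [500. 140. 242.] 0.6
1.3 [502. 126. 247.] 0.65
1.4 [503. 112. 252.] 0.7
1.5 [505.  97. 254.] 0.75
1.6 [506.  82. 255.] 0.8
1.7 [508.  67. 255.] 0.85
1.8 [509.  52. 253.] 0.9
1.9 [511.  37. 250.] 0.95
2.0 [512.  23. 245.] 1.0
2.1 [514.   9. 239.] 1.05
2.2 [515.  -5. 232.] 1.1
2.3 [516. -17. 224.] 1.15
2.4 [517. -29. 214.] 1.2
2.5 [518. -39. 203.] 1.25
2.6 [519. -49. 191.] 1.3
2.7 [520. -57. 178.] 1.35
2.8 [521. -64. 164.] 1.4
2.9 [521. -70. 149.] 1.45
3.0 [522. -74. 134.] 1.5
3.1 [522. -76. 119.] 1.55
```

View pics/e.png

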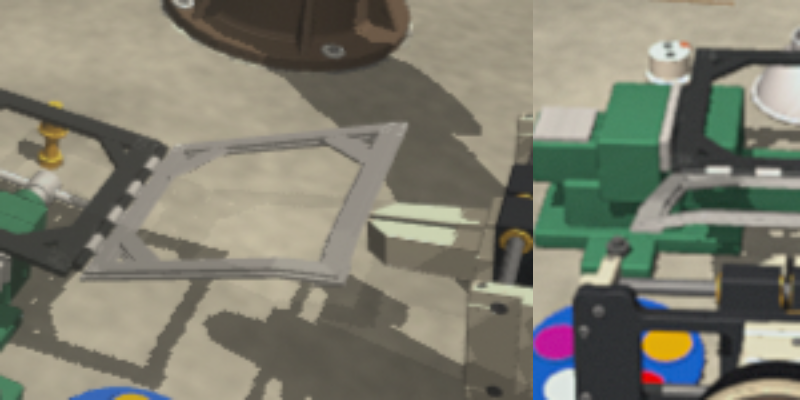

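The tip sits just under the middle of the free rail (left panel (375,225)), so I start pushing.

Call:
{"op": "carry_out", "data": {"increments": [0,0,7,0,0,0,0.5,-2.5,7,0,0,0,0.5,-3.5,7,0,0,0,0.5,-3.5,7,0.02,0.002,0,0.5,-3.5,7,0.02,0.002,0,0,-4,6.5,0.025,0.0025,0,0,-4,6.5,0.025,0.0025,0]}}

```text
clock: 6.78
position: [0.4948, 0.197, 0.1951]
ee_rot: [1.381, 1.526, -0.962]
force: [1.2, 0.4, -1.7]
width: 0.002
gripper_force: 0.9
```

Run:
```python
from cell import readout, vision
import cv2,numpy as np
s=readout.observe();print(s['position'],s['force'],s['clock'])
a=[vision.get_image(n)[...,::-1] for n in('scene','side')]
cv2.imwrite('pics/f.png',cv2.hconcat([cv2.resize(a[0][100:250,290:490],(533,400)),cv2.resize(a[1][160:310,180:280],(267,400))]))
```

```text
[0.49484267 0.19704143 0.19514058] [ 1.21059124  0.4071372  -1.71602056] 6.775
```

View pics/f.png

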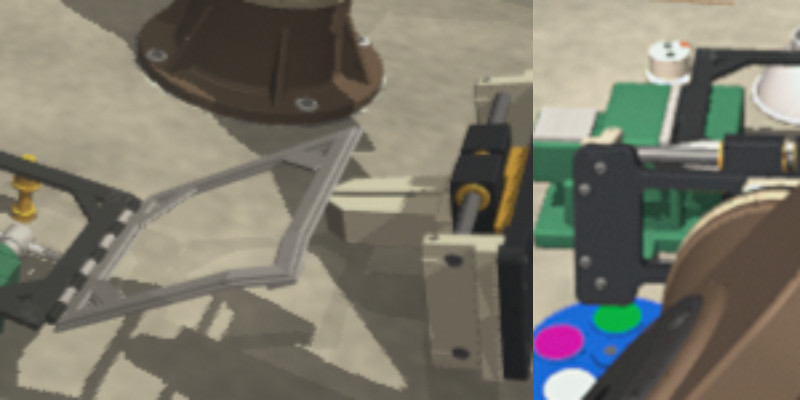

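The leaf is rising with the tip on the middle of its rail (left panel (330,195)). I continue along the arc.

Call:
{"op": "carry_out", "data": {"increments": [0.5,-5,6,0.025,0.0025,0,0.5,-5,6,0.025,0.0025,0,1,-5.5,5,0.025,0.0025,0,1,-5.5,5,0.025,0.0025,0,0.5,-6,5,0.025,0.0025,0,0.5,-6,5,0.025,0.0025,0,0.5,-6,4.5,0.025,0.0025,0,0.5,-6,4.5,0.025,0.0025,0,0.5,-7,3.5,0.025,0.0025,0,0.5,-7,3.5,0.025,0.0025,0,1,-7,2.5,0.025,0.0025,0,1,-7,2.5,0.025,0.0025,0,0.5,-7,2.5,0.025,0.0025,0,0.5,-7,2.5,0.025,0.0025,0]}}

```text
clock: 8.62
position: [0.5037, 0.11, 0.2526]
ee_rot: [1.61, 1.782, -0.745]
force: [0.6, 1.3, -0.6]
width: -0.0
gripper_force: 0.8
```

Run:
```python
from cell import readout, vision
import cv2,numpy as np
s=readout.observe();print(s['position'],s['force'],s['clock'])
a=[vision.get_image(n)[...,::-1] for n in('scene','wrist')]
cv2.imwrite('pics/g.png',cv2.hconcat([cv2.resize(a[0][60:260,230:430],(400,400)),cv2.resize(a[1][92:292,150:350],(400,400))]))
```

```text
[0.50368061 0.10999773 0.2526191 ] [ 0.56788477  1.27693055 -0.60718038] 8.625
```

View pics/g.png

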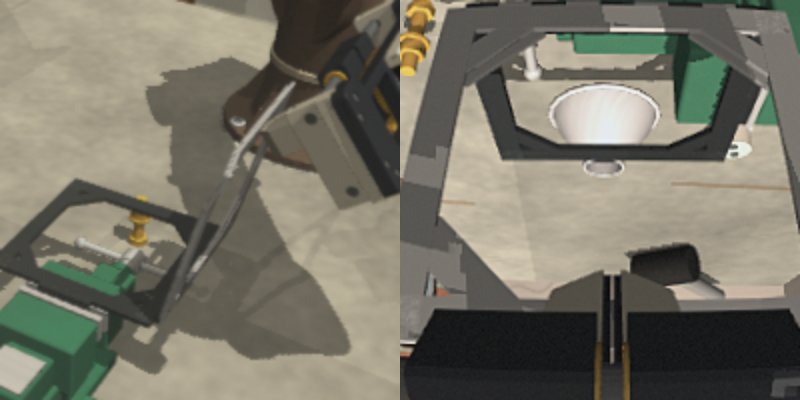

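Run:
```python
from h import *
c=vision.calibration('scene');f=192/np.tan(np.radians(c['fov_y']/2));T=np.linalg.inv(c['pose'])
for th in (1.2,1.3,1.4,1.5):
    p=np.array([.507,.074,.107])-.0795*np.array([.995,.1,0])+.163*np.array([-.1*np.cos(th),.995*np.cos(th),np.sin(th)])
    q=T[:3,:3]@p+T[:3,3];print(th,c['cx']-f*q[0]/q[2],c['cy']+f*q[1]/q[2])
```

```text
1.2 392.44547597370604 107.69528628820495
1.3 383.62018492630216 102.47566553502095
1.4 374.41519688284944 98.12674593262233
1.5 364.9749242058886 94.6986664900563
```

The leaf angle is about 1.4, as planned. The free corner at (375,102) in the scene picture matches the prediction. I go on past vertical.

Call:
{"op": "carry_out", "data": {"increments": [1,-7.5,1,0.025,0.0025,0,1,-7.5,1,0.025,0.0025,0,0.5,-7.5,0.5,0.025,0.0025,0,0.5,-7.5,0.5,0.025,0.0025,0,1,-7.5,0,0.025,0.0025,0,1,-7.5,0,0.025,0.0025,0,0.5,-7.5,-1,0.025,0.0025,0,0.5,-7.5,-1,0.025,0.0025,0,1,-7.5,-1.5,0.025,0.0025,0,1,-7.5,-1.5,0.025,0.0025,0,0.5,-7,-2.5,0.025,0.0025,0,0.5,-7,-2.5,0.025,0.0025,0,1,-7,-3,0.025,0.0025,0,1,-7,-3,0.025,0.0025,0,0.5,-7,-3.5,0.025,0.0025,0,0.5,-7,-3.5,0.025,0.0025,0,0.5,-6,-4,0.025,0.0025,0,0.5,-6,-4,0.025,0.0025,0]}}

```text
clock: 10.98
position: [0.5168, -0.0188, 0.2243]
ee_rot: [1.885, 2.088, -0.396]
force: [0.5, 1.1, 0.6]
width: 0.006
gripper_force: 0.5
```

Run:
```python
from cell import readout, vision
import cv2,numpy as np
s=readout.observe();print(s['position'],s['force'],s['clock'],s['joints'].round(2))
a=[vision.get_image(n)[...,::-1] for n in('scene','wrist')]
cv2.imwrite('pics/i.png',cv2.hconcat([cv2.resize(a[0][60:260,210:410],(400,400)),cv2.resize(a[1][92:292,150:350],(400,400))]))
```

```text
[ 0.51677599 -0.01879578  0.22431677] [0.53056746 1.14062618 0.55591455] 10.975 [-0.74  0.31  0.49  1.9   0.3   1.05 -0.32]
```

View pics/i.png

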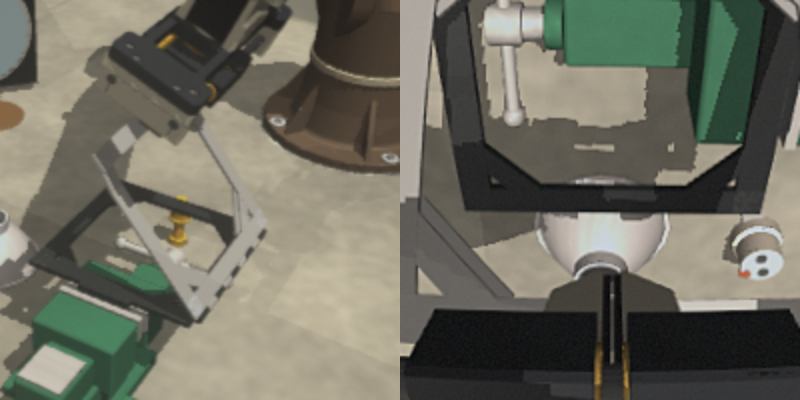

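The leaf is at about 2.3 rad and following the tip. I keep turning it down to about 3.0.

Call:
{"op": "carry_out", "data": {"increments": [0.5,-6,-5,0.025,0.0025,0,0.5,-6,-5,0.025,0.0025,0,0.5,-5,-5.5,0.025,0.0025,0,0.5,-5,-5.5,0.025,0.0025,0,0.5,-5,-6,0.025,0.0025,0,0.5,-5,-6,0.025,0.0025,0,0.5,-4,-6.5,0.025,0.0025,0,0.5,-4,-6.5,0.025,0.0025,0,0.5,-3.5,-7,0.025,0.0025,0,0.5,-3.5,-7,0.025,0.0025,0,0,-3,-7.5,0.025,0.0025,0,0,-3,-7.5,0.025,0.0025,0,0.5,-2,-7.5,0.025,0.0025,0,0.5,-2,-7.5,0.025,0.0025,0]}}

```text
clock: 12.82
position: [0.5225, -0.0761, 0.1342]
ee_rot: [2.078, 2.3, -0.064]
force: [-1.3, 0.2, 1.0]
width: 0.006
gripper_force: 0.4
```

Call:
{"op": "carry_out", "data": {"increments": [0,-1,-6,0.025,0.0025,0,0,-1,-6,0.025,0.0025,0,0,0,-4,0.015,0.002,0,0,0,-2,0,0,0,0,0,0,0,0,0]}}

```text
clock: 13.45
position: [0.5225, -0.0774, 0.1164]
ee_rot: [-2.101, -2.327, -0.002]
force: [0.0, 0.7, -1.1]
width: 0.006
gripper_force: 0.0
```

Call:
{"op": "carry_out", "data": {"increments": [0,0,-1,0,0,0,0,0,-1,0,0,0,0,0,-1,0,0,0,0,0,0,0,0,0]}}

```text
clock: 13.95
position: [0.5227, -0.0773, 0.1135]
ee_rot: [-2.1, -2.327, -0.002]
force: [-0.4, 0.6, -0.7]
width: 0.007
gripper_force: 0.0
```

Call:
{"op": "carry_out", "data": {"increments": [0,0,-1,0,0,0,0,0,-0.5,0,0,0,0,0,0,0,0,0]}}

```text
clock: 14.32
position: [0.5228, -0.0774, 0.1123]
ee_rot: [-2.101, -2.327, -0.003]
force: [-0.5, 0.6, 3.4]
width: 0.003
gripper_force: 2.1
```

Contact. I press a little further.

Call:
{"op": "carry_out", "data": {"increments": [0,0,-0.5,0,0,0,0,0,0,0,0,0]}}

```text
clock: 14.58
position: [0.5228, -0.0774, 0.1121]
ee_rot: [-2.101, -2.327, -0.003]
force: [-2.7, 1.2, 9.9]
width: 0.001
gripper_force: 4.8
```

The force is rising against a stop at the expected height, so the leaf is flat. I retract straight up.

Call:
{"op": "carry_out", "data": {"increments": [0,0,3,0,0,0,0,0,10,0,0,0,0,0,30,0,0,0,0,0,40,0,0,0,0,0,40,0,0,0,0,0,40,0,0,0,-20,0,40,0,0,0,-40,0,20,0,0,0,-40,0,0,0,0,0,0,0,0,0,0,0]}}

```text
clock: 15.82
position: [0.4207, -0.0779, 0.3355]
ee_rot: [-2.102, -2.327, -0.005]
force: [-0.2, 0.8, 0.1]
width: 0.007
gripper_force: 0.0
```

Run:
```python
from h import *
from cell import readout
import cv2
im=vision.get_image('side')[...,::-1].copy();sc=vision.get_image('scene')[...,::-1].copy()
cv2.imwrite('pics/end_side.png',im);cv2.imwrite('pics/end_scene.png',sc)
S=np.array([.507,.074,.107]);X=np.array([.995,.1,0]);Y=np.array([-.1,.995,0])
def px(n,p):
    c=vision.calibration(n);f=192/np.tan(np.radians(c['fov_y']/2));T=np.linalg.inv(c['pose']);q=T[:3,:3]@p+T[:3,3]
    return c['cx']-f*q[0]/q[2],c['cy']+f*q[1]/q[2]
old={n:cv2.imread(f'pics/{n}0.png') for n in('scene','side')}
for n,i in(('scene',sc),('side',im)):
  for x,y in((0,-.155),(.04,-.155),(-.04,-.155),(-.0715,-.08),(.0715,-.08),(-.05,-.012),(0,-.135),(0,.155)):
    u,v=map(int,np.round(px(n,S+x*X+y*Y+[0,0,.0055])));print(n,x,y,(u,v),i[v,u],'was',old[n][v,u])
  d=(np.abs(i.astype(int)-old[n]).max(2)>40).astype(np.uint8)
  for nm,p,r in(('bolt',[.375,-.052,.03],9),('refl',[.535,-.182,.02],15),('socket',plane('scene',164,214,.02),10),('disc',[.617,.15,.008],25)):
    u,v=map(int,px(n,np.array(p)));print(n,nm,'changed px',d[v-r:v+r,u-r:u+r].sum(),'of',4*r*r)
s=readout.observe();print(s['position'],s['force'],s['clock'])
```

```text
scene 0 -0.155 (252, 167) [163 175 181] was [63 68 68]
scene 0.04 -0.155 (241, 178) [153 165 171] was [61 66 66]
scene -0.04 -0.155 (262, 157) [163 175 181] was [63 68 69]
scene -0.0715 -0.08 (304, 160) [163 174 181] was [125 144 151]
scene 0.0715 -0.08 (269, 201) [155 166 171] was [69 84 66]
scene -0.05 -0.012 (332, 176) [163 174 181] was [63 67 68]
scene 0 -0.135 (261, 170) [128 146 153] was [128 147 155]
scene 0 0.155 (418, 224) [135 157 164] was [127 147 154]
scene bolt changed px 28 of 324
scene refl changed px 2 of 900
scene socket changed px 0 of 400
scene disc changed px 0 of 2500
side 0 -0.155 (280, 179) [169 176 181] was [69 70 72]
side 0.04 -0.155 (260, 178) [162 170 174] was [ 99 111 116]
side -0.04 -0.155 (301, 179) [174 182 188] was [119 135 142]
side -0.0715 -0.08 (319, 200) [172 179 184] was [54 53 51]
side 0.0715 -0.08 (241, 198) [159 167 171] was [50 50 49]
side -0.05 -0.012 (308, 221) [173 181 186] was [56 56 55]
side 0 -0.135 (280, 184) [99 97 91] was [99 97 91]
side 0 0.155 (276, 286) [148 170 178] was [150 171 178]
side bolt changed px 0 of 324
side refl changed px 109 of 900
side socket changed px 16 of 400
side disc changed px 0 of 2500
[ 0.42295007 -0.07744398  0.33515074] [-0.15585683  0.39016417 -0.5746094 ] 15.925
```

```bash
python3 -c "
from cell import arm;print(arm.sign_off())"
```

```text
the job is handed in; nothing more can be done
None
```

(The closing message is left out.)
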